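Nest the cup and set the keeper screw

TASK

Set the loose stepped steel cup down into the matching cup in the fixture's round nest until it sits fully home, and let it go. Then turn the brass wing thumbscrew clockwise (seen from above) until the sliding keeper tongue over the cups seats on its stop, back the screw off a quarter turn, and finish while still gripping the screw at that setting. Leave the other things on the worktop alone.

Things in the scene. Friction and masses are not known exactly. Their poses are not given: they have to be found in the camera images.
- cup_centre (a point): Centre (24 mm above its foot, on its axis) of the loose stepped round steel cup that stands upright on the worktop; z is its axis. Take it from above across its 60 mm band. Fully nested, its shoulder rests on the rim of the cup below, only its 18 mm band shows above that rim, and its centre is 18 mm above the other cup's centre.
- nest_cup_centre (a point): Centre (24 mm above its foot, on its axis) of the identical loose cup that already stands in the fixture's nest ring, mouth up; its rim is 24 mm above this point (60 mm above the worktop). It stays there.
- fixture: The fixed fixture: an aluminium base plate 205 x 92 x 8 mm with a dark round nest ring (80 mm outside, top 42 mm above the worktop) and a grey screw housing 60 x 50 mm, 92 mm high. Origin on the worktop under the centre of the nest ring; z up; the screw axis lies 110 mm along its -x, so x points from the screw to the nest. It may stand turned by up to about 20 degrees.
- nest (a point): Centre of the mouth of the nest ring, 42 mm above the worktop, on the axis of the cups.
- screw_axis (a point): Middle of the wing of the thumbscrew, on its upright axis, 106 mm above the worktop; it does not turn with the wing (its x axis is that of the fixture).
- wing: The wing of the thumbscrew: a flat upright brass bar 42 mm long (its x axis), 9 mm thick (its y axis, grip across this), 22 mm high, top 117 mm above the worktop; origin at its middle, on the screw axis. It turns with the screw. Seated, it lies in line with the keeper tongue (fixture's x); a quarter turn off, it stands across it.
- thumbscrew (a joint): Angle of the thumbscrew in rad: 0 = seated on its hard stop, growing as it is backed off counter-clockwise seen from above; it starts about half a turn off (2.9 to 3.5). It is stiff (0.06 N m) and stays where it is left, so it can be regripped. Through a rack it drives the keeper, 8 mm per rad. A quarter turn is 1.57.
- keeper_tip (a point): Tip of the keeper, a flat steel tongue 18 mm wide, 6 mm thick, sliding along the fixture's x out of the housing, underside 81 mm above the worktop (3 mm above the rim of a fully nested cup). Seated, it reaches over the rim to 13 mm short of the nest axis; at the start it is drawn back 6 to 11 mm clear of the cups. It jams on a cup not fully nested.
- bottle: White alcohol bottle, 34 mm wide, 110 mm high, origin at its foot; a bystander.
- lens: Round clear lens blank, 68 mm wide, 8 mm thick, lying flat; a bystander.
- pouch: Flat lens pouch 66 x 118 x 8 mm lying flat; a bystander.
- cup: The loose cup itself, 48 mm high: an upper band 60 mm in outer and 54 mm in inner diameter, 18 mm high; under it a square shoulder, 30 mm above the foot; then a body tapering from 51 mm diameter to a 32 mm foot. Origin on its axis at the underside of the foot, z up. A tall machine stands behind it, from x = 0.55 on: keep the gripper clear of it.
Things that resemble listed ones, but are neither listed nor needed, are in the scene too. Leave any green or red look-alike of the part that bears nest_cup_centre alone.

How it is judged:
By the outcome, as a careful person would: the job done as asked, in the order asked, and still so for the second after the job is handed in, while the arm keeps its last pose, push and grip.
It also fails if it takes over 72 s, if anything falls off the work surface, if the arm or the gripper's body presses on something with over 40 N, if the wrist force passes 120 N, or if a joint passes its speed limit or range.

ROBOT

A 7-joint arm with a two-finger parallel gripper is mounted at the origin on a cart in front of the work surface, level with it; the furniture and walls round the work are solid. World frame = base frame: x ahead of the robot, y to its left, z up, the work surface at z = 0. Lengths are in m, angles in rad, forces in N, time in s.
With the tool pointing down it reaches from about 0.425 to 1.025 m from the base axis. Payload 3.6 kg.
Tool frame: the origin (TCP) lies midway between the tips of the shut fingers; the grasp point (between the pads) lies 19 mm behind it; z points along the fingers, x is the direction in which the jaws open and shut, and the axes are right-handed (so a half turn about z gives the same grasp; the last joint's range is limited). The gripper opens to 85 mm and grips with 20 to 120 N. Pads are 22 mm wide; open, the fingers measure 114 mm over their backs; the gripper's body (76 mm by 85 mm) begins 54 mm behind the grasp point. The pads swing forward as they close: fully open they stand 13 mm farther back than shut.
Start: joints at [1.212, 0.591, 0.048, 1.609, -0.033, 0.943, -0.034], TCP at [0.19, -0.7, 0.231] pointing down, gripper open.
Joint ranges: [-2.69, 2.69], [-0.47, 2.24], [-1.27, 1.36], [0.19, 2.51], [-1.53, 4.68], [0.08, 2.07], [-3.09, 3.09]. Speed limits (rad/s): [2.57, 2.57, 3.14, 3.14, 3.14, 3.14, 3.14].

INTERFACE

Orientations are given as a unit quaternion [w, x, y, z].
In Python, from plant import ctrl gives the robot as it stands.
- The arm moves only by the tool apply_moves, never from a script. Its arguments are lists of equal length, an entry for each row: "travel": the shift along the tool's x, y, z in m, a list of three; "twist": the turn about the tool's z in degrees; "hand": the finger opening in m, from 0 to 0.0854. In form: {"travel": [[dx, dy, dz], ...], "twist": [twist, ...], "hand": [hand, ...]}. A call has 1 to 20 rows; each row shifts and turns the commanded pose from where the row before left it, along the tool's axes as they then stand; what a row does not reach is not made up. A row lasts 1/10 s, in which the tool goes at most 50 mm and 8.59 degrees, less where a joint would pass 70% of its speed; a pose out of reach is approached as far as the arm can. A call is refused whole if a number of a shift passes 0.05 or a number of a turn 8.59, either way. A call with a gripper value outside its range is refused whole. The fingers move at their own pace and stop on an object; "squeeze" is the grip in N (left out, the last holds). Time passes only in rows, so rows that do not move let the fingers close. It gives the time, the measured TCP pose, the force and the opening at its end, in the units of the state.
- ctrl.sense(): the state, without advancing time (a new reading comes with each control period).
- ctrl.capture(name): name is "side" or "top"; returns the picture (480x640x3 uint8, blue, green, red); there is no depth.
- ctrl.camera_info(name): a dict with "vfov" (degrees; the focal length in pixels is half the picture's height over the tangent of half this angle, whatever the lens; pixels are square), "cx", "cy" (the principal point, pixels), "extrinsics" (4x4, takes a point from world to camera coordinates). Camera axes: x right, y down, z forward; pixel columns grow to the right and rows downward; lengths in m; the calibration is good to about 2 mm. A picture is of the moment at which its call begins. camera_info takes no time and is no camera call.
- ctrl.job_done(): hands the job in, once; it reports no verdict.
The state is a dict: "clock": time; "joint_positions": joint angles; "joint_vel": joint speeds; "tau": joint torques, N m; "tcp_pos": TCP position; "tcp_rot": TCP orientation; "force": force on the tool from outside, world axes, zero at the start; "moment": the same for the moment, N m; "gripper_width": finger opening in m.
Only numpy, scipy, OpenCV 4.12 (cv2) and the standard library are available. Lean on these libraries where they do the work, as an engineer would, in place of code of your own. Each camera call takes 0.05 s, during which the arm holds its last target. There are 200 camera calls.

## Working session

There is one attempt and no reset: what is moved stays moved. The work goes in short steps, Python scripts to look and compute and a tool call to move; the robot and the scene stay as the last step left them, time stands still between calls to the robot, and variables do not carry over. Pictures are saved under pics/ and viewed, on a budget of 10 in all, crops included, one or two more only if the job needs it, and the job is handed in when it is done.

Besides the shell and the picture viewer there is one more tool, called as name(argument=value, ...) on one line, values as JSON. apply_moves: Moves the arm, as the interface text tells. Its arguments: {"type":"object","properties":{"travel":{"type":"array","items":{"type":"array","items":{"type":"number"}}},"twist":{"type":"array","items":{"type":"number"}},"hand":{"type":"array","items":{"type":"number"}},"squeeze":{"type":"number"}},"required":["travel","twist","hand"]}

```bash
ls; mkdir -p pics; python3 - <<'E'
from plant import ctrl
import cv2,numpy as np
for n in("side","top"):
    im=ctrl.capture(n); cv2.imwrite(f"pics/{n}0.png",im)
    c=ctrl.camera_info(n); print(n,c["vfov"],c["cx"],c["cy"],{k:v for k,v in c.items() if k not in("vfov","cx","cy","extrinsics")}); print(np.round(c["extrinsics"],4).tolist())
s=ctrl.sense()
for k,v in s.items(): print(k,np.round(v,3))
E
```

```text
pics
side 47.05957036410831 316.7258002327796 242.7020128127923 {}
[[0.9995, 0.0244, 0.0175, -0.4718], [0.0253, -0.3692, -0.929, 0.0402], [-0.0162, 0.929, -0.3696, 1.4841], [0.0, 0.0, 0.0, 1.0]]
top 52.73448140986458 320.49519050257635 236.92521868607864 {}
[[0.0056, -0.9999, 0.0117, -0.0839], [-0.9839, -0.0076, -0.1785, 0.5097], [0.1786, -0.0105, -0.9839, 1.308], [0.0, 0.0, 0.0, 1.0]]
clock 0.1
joint_positions [ 1.211  0.592  0.048  1.61  -0.033  0.943 -0.034]
joint_vel [-0.002 -0.001  0.001 -0.005  0.001 -0.001 -0.002]
tau [ 4.0000e-03 -5.5000e+01  1.5530e+00 -1.9882e+01  1.0000e-02  4.0000e-03
 -0.0000e+00]
tcp_pos [ 0.19  -0.699  0.23 ]
tcp_rot [-0.001  0.795 -0.607 -0.001]
force [-0.346 -0.195  0.364]
moment [-0.004 -0.009 -0.019]
gripper_width 0.085
```

View pics/side0.png

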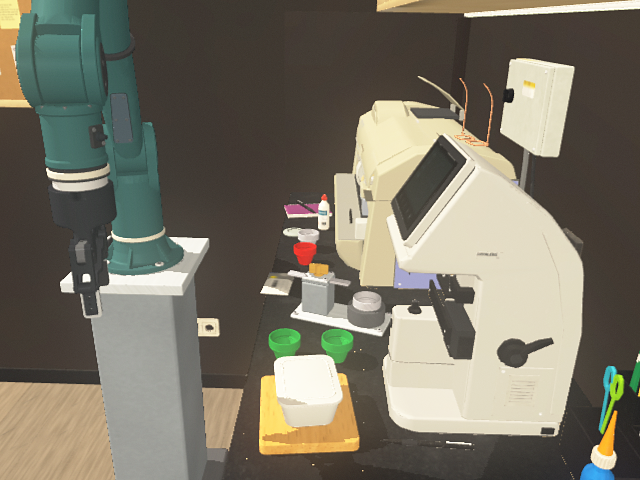

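View pics/top0.png

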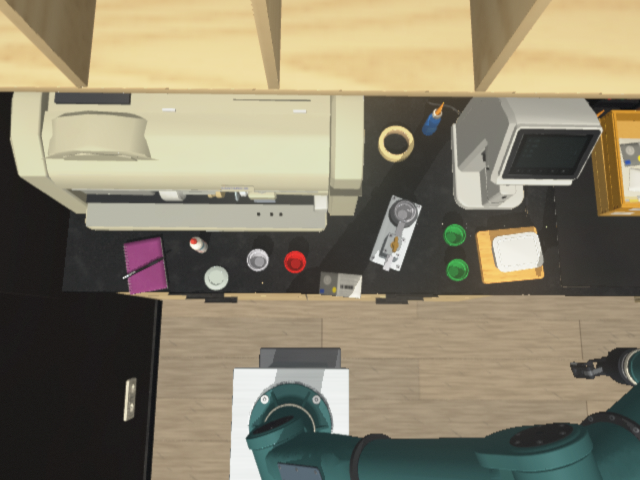

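```bash
cat > h.py <<'E'
from plant import ctrl
import cv2,numpy as np
from scipy.spatial.transform import Rotation as R
def cam(n):
    c=ctrl.camera_info(n); f=240/np.tan(np.radians(c["vfov"]/2)); E=np.array(c["extrinsics"])
    return f,c["cx"],c["cy"],E
def proj(n,p):
    f,cx,cy,E=cam(n); q=E[:3,:3]@np.array(p,float)+E[:3,3]; return np.array([cx+f*q[0]/q[2],cy+f*q[1]/q[2]])
def ray(n,u,v,z):
    f,cx,cy,E=cam(n); d=E[:3,:3].T@np.array([(u-cx)/f,(v-cy)/f,1]); o=-E[:3,:3].T@E[:3,3]
    return o+d*(z-o[2])/d[2]
def crop(n,name,x,y,w,h,s):
    im=ctrl.capture(n); cv2.imwrite(f"pics/{name}.png",cv2.resize(im[y:y+h,x:x+w],None,fx=s,fy=s,interpolation=cv2.INTER_CUBIC)); return im
E
python3 - <<'E'
from h import *
a=cv2.imread("pics/top0.png"); b=cv2.imread("pics/side0.png")
A=cv2.resize(a[185:305,190:440],(800,384),interpolation=cv2.INTER_CUBIC)   # 3.2x
B=cv2.resize(b[190:340,260:420],(235,220)) 
cv2.imwrite("pics/c1.png",A)
cv2.imwrite("pics/c2.png",cv2.resize(b[215:345,265:405],None,fx=4.5,fy=4.5,interpolation=cv2.INTER_CUBIC))
print("cup",ray("top",258,260,.04),"nest",ray("top",404,212,.06),"wing",ray("top",395,245,.115))
E
```

```text
cup [0.44485613 0.09295415 0.04      ] nest [ 0.58055356 -0.31383706  0.06      ] wing [ 0.47759856 -0.2773411   0.115     ]
```

View pics/c1.png

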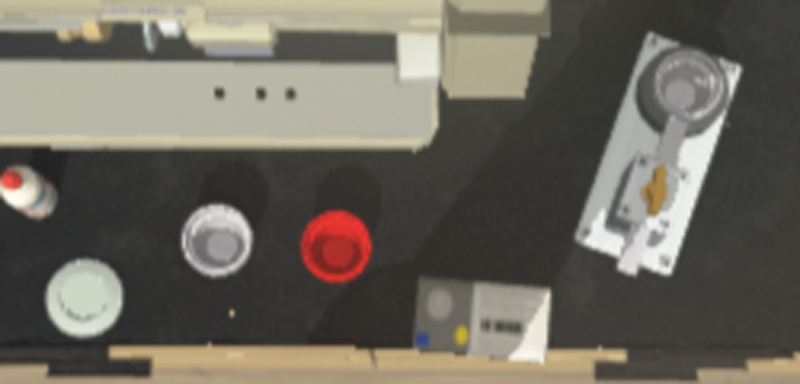

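View pics/c2.png

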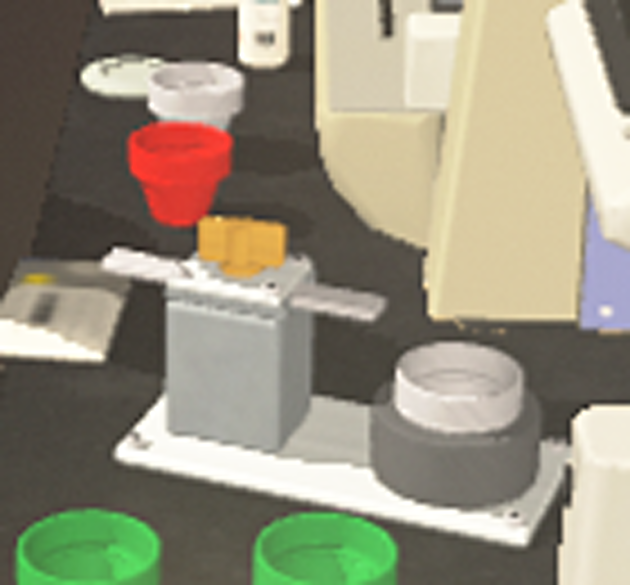

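```bash
python3 - <<'E'
from h import *
a=cv2.imread("pics/top0.png"); b=cv2.imread("pics/side0.png")
def blob(im,lo,hi,x,y,w,h,show=1):
    hsv=cv2.cvtColor(im,cv2.COLOR_BGR2HSV)[y:y+h,x:x+w]; m=cv2.inRange(hsv,lo,hi)
    c=max(cv2.findContours(m,cv2.RETR_EXTERNAL,cv2.CHAIN_APPROX_NONE)[0],key=cv2.contourArea)+np.array([x,y]); return c
def ell(c): return cv2.fitEllipse(cv2.convexHull(c))
br=((8,110,80),(28,255,255))
wt=blob(a,*br,380,228,30,36); ws=blob(b,*br,300,255,40,30)
M=lambda c:(lambda m:(m['m10']/m['m00'],m['m01']/m['m00']))(cv2.moments(c))
print("wing top",M(wt),cv2.boundingRect(wt),cv2.minAreaRect(wt)," side",M(ws),cv2.boundingRect(ws))
print("wing ray",ray("top",*M(wt),.112), "side@.106",ray("side",*M(ws),.106))
vx=cv2.fitLine(wt,cv2.DIST_L2,0,.01,.01).ravel(); p=M(wt); q0=ray("top",p[0]-8*vx[0],p[1]-8*vx[1],.115);q1=ray("top",p[0]+8*vx[0],p[1]+8*vx[1],.115);d=q1-q0
print("wing az",np.degrees(np.arctan2(d[1],d[0]))%180)
ct=blob(a,(0,0,110),(180,60,255),240,243,36,34); e=ell(ct); print("cup top",e,ray("top",*e[0],.042))
cs=blob(b,(0,0,100),(180,60,255),294,222,28,25); print("cup side",cv2.boundingRect(cs),M(cs))
# nest: ring edges profile
g=cv2.cvtColor(a,cv2.COLOR_BGR2GRAY)
print(g[190:235,385:425:2][::2])
# plate corners from crop c1 by eye
for u,v in((652,33),(741,66),(668,275),(577,243)): print(ray("top",190+u/3.2,185+v/3.2,.008))
E
```

```text
wing top (394.52777777777777, 244.16666666666666) (391, 237, 7, 15) ((394.60003662109375, 243.80001831054688), (6.260990142822266, 13.416407585144043), 26.56505012512207)  side (318.3761782347901, 268.71636675235646) (309, 263, 20, 14)
wing ray [ 0.48032975 -0.27663435  0.112     ] side@.106 [ 0.48040877 -0.27596743  0.106     ]
wing az 166.38919353444467
cup top ((257.3074035644531, 259.6293640136719), (21.799314498901367, 22.543190002441406), 3.362966537475586) [0.44561637 0.09466756 0.042     ]
cup side (294, 227, 26, 17) (306.5886150234741, 234.56807511737088)
[[ 53  53  53  52  52  51  52  50  51  51  53  51  52  51  49  52  56  55
   57  58]
 [ 54  54  54  52  52  52  51  50  52  51  49  50  51  51  51  57  56  56
   58  59]
 [ 55  51  53  52  69  52  52  52  51  49  50  51  50  49  52  59  59  55
   59  60]
 [ 52  54  52  77 161 126  79  59  52  50  50  49  50  50  49  50  57  55
   58  59]
 [ 54  53  53 133 137 153 169 148 123  56  53  51  49  49  50  49  56  58
   56  57]
 [ 52  53  59 161 167 168 128 104  94 100  99  89  67  51  48  50  55  56
   59  55]
 [ 53  52  98 169 1
[... 878 characters left out ...]
40 116 111 148 224  64  58
   57  61]
 [178 177 173 169  93  66  84 152 152 151 118 110 110 139 231 150  81  57
   58  58]
 [178 174 173 173 169 120 121 152 153 149 105 106 146 230 232  91  57  56
   57  56]
 [179 174 174 175 174 166 151 152 152 163 204 220 233 236 224  61  58  57
   57  58]
 [177 174 174 177 174 154 152 154 153 218 234 233 234 234 146  58  57  57
   57  57]
 [175 175 157 173 173 148 153 154 159 232 233 235 235 232  89  58  57  56
   56  57]
 [175 157 159 134 154 142 153 153 165 233 235 235 236 223  60  57  57  58
   59  56]]
[ 0.64276265 -0.29478399  0.008     ]
[ 0.61238512 -0.3754619   0.008     ]
[ 0.4205492  -0.30426658  0.008     ]
[ 0.44865474 -0.22356972  0.008     ]
```

apply_moves(travel=[[-0.0226, -0.0255, -0.002], [-0.0226, -0.0255, -0.002], [-0.0226, -0.0255, -0.002], [-0.0226, -0.0255, -0.002], [-0.0226, -0.0255, -0.002], [-0.0226, -0.0255, -0.002], [-0.0226, -0.0255, -0.002], [-0.0226, -0.0255, -0.002], [-0.0226, -0.0255, -0.002], [-0.0226, -0.0255, -0.002], [-0.0226, -0.0255, -0.002], [-0.0226, -0.0255, -0.002], [-0.0226, -0.0255, -0.002], [-0.0226, -0.0255, -0.002]], twist=[0, 0, 0, 0, 0, 0, 0, 0, 0, 0, 0, 0, 0, 0], hand=[0.0854, 0.0854, 0.0854, 0.0854, 0.0854, 0.0854, 0.0854, 0.0854, 0.0854, 0.0854, 0.0854, 0.0854, 0.0854, 0.0854])

```text
clock: 1.5
tcp_pos: [0.4521, -0.2991, 0.2591]
tcp_rot: [0.0, 0.795, -0.607, -0.0]
force: [0.8, -0.5, -0.2]
gripper_width: 0.0854
```

```bash
python3 - <<'E'
from h import *
print(proj("side",(.4456,.0947,.048)),proj("side",(.4456,.0947,.030)))
print(proj("top",(.583,-.3146,.06)),proj("side",(.583,-.3146,.06)))
print(np.round(ctrl.sense()["joint_positions"],3))
E
```

```text
[308.4481899  232.68704914] [308.37163346 238.66173213]
[404.2497716  211.15103098] [366.28870394 297.48719087]
[ 0.522  0.328 -0.027  1.993  0.012  0.821 -0.817]
```

apply_moves(travel=[[-0.0294, -0.0075, 0.0076], [-0.0294, -0.0075, 0.0076], [-0.0294, -0.0075, 0.0076], [-0.0294, -0.0075, 0.0076], [-0.0294, -0.0075, 0.0076], [-0.0294, -0.0075, 0.0076], [-0.0294, -0.0075, 0.0076], [-0.0294, -0.0075, 0.0076], [-0.0294, -0.0075, 0.0076], [-0.0294, -0.0075, 0.0076], [-0.0294, -0.0075, 0.0076], [-0.0294, -0.0075, 0.0076], [-0.0294, -0.0075, 0.0076], [0, 0, 0], [0, 0, 0], [0, 0, 0], [0, 0, 0], [0, 0, 0], [0, 0, 0]], twist=[0, 0, 0, 0, 0, 0, 0, 0, 0, 0, 0, 0, 0, 7.1, 7.1, 7.1, 7.1, 7.1, 0], hand=[0.0854, 0.0854, 0.0854, 0.0854, 0.0854, 0.0854, 0.0854, 0.0854, 0.0854, 0.0854, 0.0854, 0.0854, 0.0854, 0.0854, 0.0854, 0.0854, 0.0854, 0.0854, 0.0854])

```text
clock: 3.4
tcp_pos: [0.4452, 0.094, 0.1603]
tcp_rot: [-0.0, -0.572, 0.82, -0.0]
force: [0.4, -0.3, 0.2]
gripper_width: 0.0859
```

```bash
python3 - <<'E'
from h import *
s=ctrl.sense(); r=R.from_quat(np.r_[s["tcp_rot"][1:],s["tcp_rot"][0]]).as_matrix()
print(np.round(s["tcp_pos"],4),np.degrees(np.arctan2(r[1,0],r[0,0])),np.round(r.T@(np.array([.4456,.0947,.024])-s["tcp_pos"]),4),np.round(s["joint_positions"],3))
im=ctrl.capture("side"); t=ctrl.capture("top")
A=cv2.resize(im[150:270,240:400],(640,480)); cv2.imwrite("pics/p5.png",A)
E
```

```text
[0.4452 0.094  0.1603] -110.24833058523573 [-9.000e-04 -1.000e-04  1.363e-01] [-0.356  0.374  0.061  2.264 -0.045  0.506 -2.184]
```

View pics/p5.png

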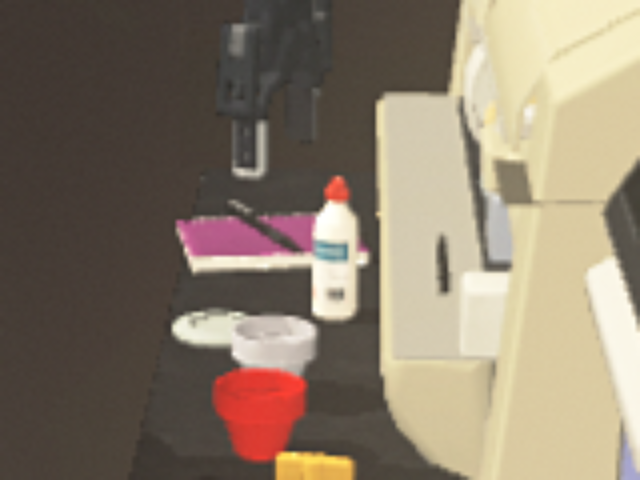

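apply_moves(travel=[[-0.0009, 0, 0.017], [0, 0, 0.017], [0, 0, 0.017], [0, 0, 0.017], [0, 0, 0.017], [0, 0, 0.017], [0, 0, 0.017], [0, 0, 0.017], [0, 0, 0], [0, 0, 0], [0, 0, 0], [0, 0, 0], [0, 0, 0], [0, 0, 0], [0, 0, 0], [0, 0, 0]], twist=[0, 0, 0, 0, 0, 0, 0, 0, 0, 0, 0, 0, 0, 0, 0, 0], hand=[0.0854, 0.0854, 0.0854, 0.0854, 0.0854, 0.0854, 0.0854, 0.0854, 0.0854, 0.05, 0.05, 0.05, 0.05, 0.05, 0.05, 0.05], squeeze=60)

```text
clock: 5.1
tcp_pos: [0.4463, 0.0949, 0.0256]
tcp_rot: [0.001, -0.572, 0.82, -0.0]
force: [-0.6, 0.6, 7.5]
gripper_width: 0.0572
```

```bash
python3 - <<'E'
from h import *
im=ctrl.capture("side"); t=ctrl.capture("top")
s=ctrl.sense(); print(s["gripper_width"],np.round(s["force"],2),np.round(s["moment"],2))
A=cv2.resize(im[205:255,280:340],(600,500),interpolation=cv2.INTER_CUBIC); cv2.imwrite("pics/p6.png",A)
E
```

```text
0.057158099054908394 [-0.52 -0.61  7.92] [-0.06  0.22 -0.  ]
```

View pics/p6.png

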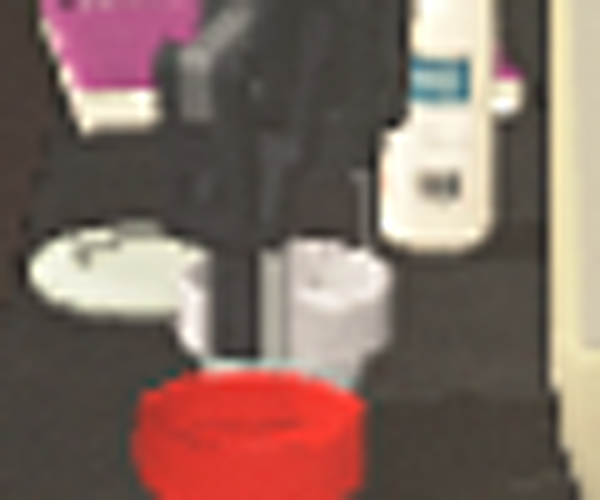

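apply_moves(travel=[[0, 0, -0.005], [0, 0, -0.01], [0, 0, -0.02], [0, 0, -0.025], [0, 0, -0.025], [0, 0, -0.025], [0, 0, -0.025], [0, 0, -0.02], [0, 0, -0.01], [0, 0, 0]], twist=[0, 0, 0, 0, 0, 0, 0, 0, 0, 0], hand=[0.05, 0.05, 0.05, 0.05, 0.05, 0.05, 0.05, 0.05, 0.05, 0.05])

```text
clock: 6.2
tcp_pos: [0.4464, 0.095, 0.191]
tcp_rot: [0.002, -0.572, 0.82, -0.0]
force: [-0.6, -0.3, -0.7]
gripper_width: 0.0573
```

```bash
python3 - <<'E'
from h import *
im=ctrl.capture("side"); s=ctrl.sense(); print(s["gripper_width"],np.round(s["force"],2),np.round(s["moment"],2))
for z in(.0,.03,.048): print(z,proj("side",(.4456,.0947,z+.163)))
A=cv2.resize(im[150:210,280:340],(600,600),interpolation=cv2.INTER_CUBIC); cv2.imwrite("pics/p7.png",A)
E
```

```text
0.0570714899953081 [ 0.34 -0.16 -1.28] [-0.03 -0.02  0.03]
0.0 [308.95328118 193.26828613]
0.03 [309.08977248 182.61611619]
0.048 [309.17264447 176.14855042]
```

View pics/p7.png

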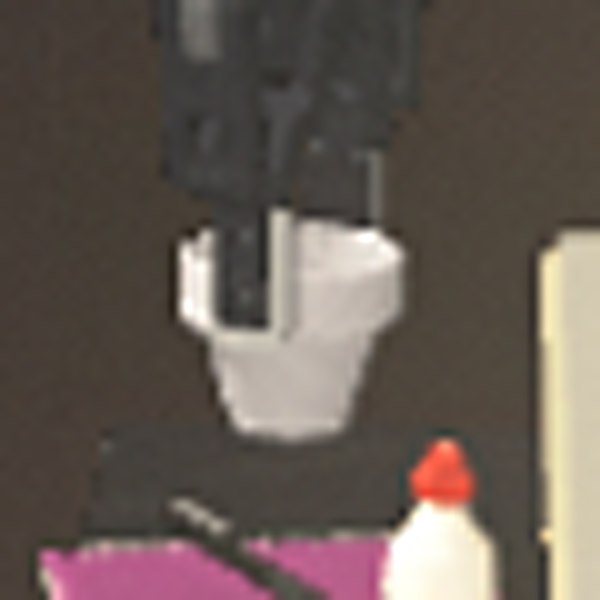

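apply_moves(travel=[[0.0145, -0.0065, 0], [0.0285, -0.0126, 0], [0.0285, -0.0126, 0], [0.0285, -0.0126, 0], [0.0285, -0.0126, 0], [0.0285, -0.0126, 0], [0.0285, -0.0126, 0], [0.0285, -0.0126, 0], [0.0285, -0.0126, 0], [0.0285, -0.0126, 0], [0.0285, -0.0126, 0], [0.0285, -0.0126, 0], [0.0145, -0.0065, 0], [0, -0.015, 0], [0, -0.025, 0], [0, -0.025, 0], [0, -0.025, 0], [0, -0.015, 0], [0, 0, 0], [0, 0, 0]], twist=[0, 0, 0, 0, 0, 0, 0, 0, 0, 0, 0, 0, 0, 0, 0, 0, 0, 0, 0, 0], hand=[0.05, 0.05, 0.05, 0.05, 0.05, 0.05, 0.05, 0.05, 0.05, 0.05, 0.05, 0.05, 0.05, 0.05, 0.05, 0.05, 0.05, 0.05, 0.05, 0.05])

```text
clock: 8.25
tcp_pos: [0.5667, -0.3141, 0.1882]
tcp_rot: [-0.001, -0.572, 0.82, 0.002]
force: [-0.3, -0.9, -0.8]
gripper_width: 0.0573
```

```bash
cat > go.py <<'E'
from h import *
import sys
def to(p):
    s=ctrl.sense(); r=R.from_quat(np.r_[s["tcp_rot"][1:],s["tcp_rot"][0]]).as_matrix()
    print(np.round(s["tcp_pos"],4),"az",round(np.degrees(np.arctan2(r[1,0],r[0,0])),2),"go",np.round(r.T@(np.array(p)-s["tcp_pos"]),4),"w",round(s["gripper_width"],4),"F",np.round(s["force"],1),"M",np.round(s["moment"],2),"j",np.round(s["joint_positions"],2),s["clock"])
if len(sys.argv)>3: to([float(v) for v in sys.argv[1:4]])
E
python3 go.py .583 -.3146 .056
```

```text
[ 0.5667 -0.3141  0.1882] az -110.22 go [-0.0051 -0.016   0.1321] w 0.0573 F [-0.3 -0.9 -0.8] M [ 0.09  0.09 -0.08] j [ 0.36  0.55  0.12  1.83 -0.09  0.78 -1.41] 8.25
```

apply_moves(travel=[[-0.0025, -0.008, 0], [-0.0028, -0.0082, 0.015], [0, 0, 0.02], [0, 0, 0.02], [0, 0, 0.013], [0, 0, 0], [0, 0, 0]], twist=[0, 0, 0, 0, 0, 0, 0], hand=[0.05, 0.05, 0.05, 0.05, 0.05, 0.05, 0.05])

```text
clock: 8.95
tcp_pos: [0.585, -0.3161, 0.1212]
tcp_rot: [-0.0, -0.572, 0.821, 0.0]
force: [-0.1, 0.4, -0.2]
gripper_width: 0.0569
```

```bash
python3 go.py .583 -.3146 .056; python3 - <<'E'
from h import *
im=ctrl.capture("side")
s=ctrl.sense(); p=s["tcp_pos"]
for z in(.0,.03,.048): print(z,proj("side",(p[0]-.0007,p[1],z+p[2]-.026)))
print(proj("side",(.583,-.3146,.06)))
A=cv2.resize(im[245:335,310:410],(800,720),interpolation=cv2.INTER_CUBIC)[:600]; cv2.imwrite("pics/p8.png",A)
E
```

```text
[ 0.585  -0.3161  0.1212] az -110.27 go [-0.0007  0.0023  0.0652] w 0.0569 F [-0.1  0.4 -0.2] M [-0.02 -0.01 -0.  ] j [ 0.36  0.65  0.1   1.83 -0.1   0.67 -1.41] 8.95
0.0 [368.04801018 282.44374002]
0.03 [368.80550162 269.28860194]
0.048 [369.26714804 261.27132006]
[366.28870394 297.48719087]
```

View pics/p8.png

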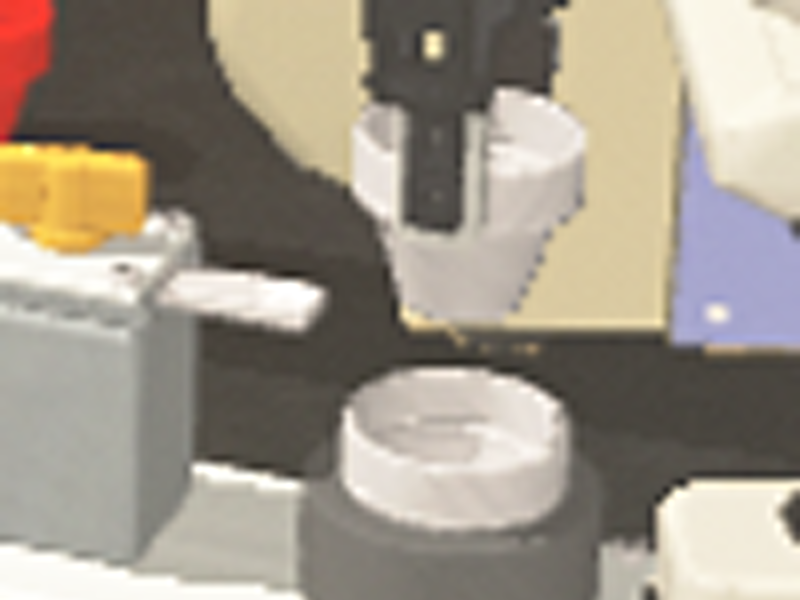

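apply_moves(travel=[[-0.0014, 0.0005, 0.01], [0, 0, 0.012], [0, 0, 0.012], [0, 0, 0.01], [0, 0, 0.006], [0, 0, 0.004], [0, 0, 0]], twist=[0, 0, 0, 0, 0, 0, 0], hand=[0.05, 0.05, 0.05, 0.05, 0.05, 0.05, 0.05])

```text
clock: 9.7
tcp_pos: [0.5845, -0.3145, 0.0667]
tcp_rot: [-0.0, -0.572, 0.821, 0.0]
force: [0.1, -0.1, -1.3]
gripper_width: 0.0569
```

```bash
python3 go.py .585 -.3146 .056
```

```text
[ 0.5845 -0.3145  0.0667] az -110.27 go [-0.     -0.0005  0.0107] w 0.0569 F [ 0.1 -0.1 -1.3] M [ 0.02  0.02 -0.02] j [ 0.37  0.72  0.09  1.85 -0.11  0.58 -1.4 ] 9.7
```

No contact yet; continue gently.

apply_moves(travel=[[0, 0, 0.003], [0, 0, 0.003], [0, 0, 0.002], [0, 0, 0.001], [0, 0, 0]], twist=[0, 0, 0, 0, 0], hand=[0.05, 0.05, 0.05, 0.05, 0.05])

```text
clock: 10.2
tcp_pos: [0.5848, -0.3146, 0.0584]
tcp_rot: [-0.0, -0.572, 0.821, 0.0]
force: [-0.3, 0.4, -0.7]
gripper_width: 0.0571
```

```bash
python3 go.py .585 -.3146 .056
```

```text
[ 0.5848 -0.3146  0.0584] az -110.27 go [-0.     -0.0002  0.0024] w 0.0571 F [-0.3  0.4 -0.7] M [-0.03  0.   -0.01] j [ 0.37  0.73  0.09  1.85 -0.11  0.56 -1.4 ] 10.2
```

apply_moves(travel=[[0, 0, 0.0015], [0, 0, 0.0015], [0, 0, 0.0015], [0, 0, 0]], twist=[0, 0, 0, 0], hand=[0.05, 0.05, 0.05, 0.05])

```text
clock: 10.6
tcp_pos: [0.5851, -0.3147, 0.0557]
tcp_rot: [0.0, -0.572, 0.821, -0.0]
force: [-2.2, 0.3, 9.6]
gripper_width: 0.057
```

```bash
python3 go.py .585 -.3146 .056
```

```text
[ 0.5851 -0.3147  0.0557] az -110.28 go [-0.0001  0.0001 -0.0003] w 0.057 F [-2.2  0.3  9.6] M [0.27 0.5  0.03] j [ 0.37  0.73  0.09  1.85 -0.11  0.56 -1.4 ] 10.6
```

apply_moves(travel=[[0, 0, 0.001], [0, 0, 0], [0, 0, 0], [0, 0, 0], [0, 0, 0], [0, 0, 0], [0, 0, 0]], twist=[0, 0, 0, 0, 0, 0, 0], hand=[0.05, 0.05, 0.0854, 0.0854, 0.0854, 0.0854, 0.0854])

```text
clock: 11.3
tcp_pos: [0.5847, -0.3145, 0.0526]
tcp_rot: [-0.0, -0.572, 0.82, 0.0]
force: [0.4, -0.6, 0.8]
gripper_width: 0.0853
```

```bash
python3 go.py .585 -.3146 .056
```

```text
[ 0.5847 -0.3145  0.0526] az -110.27 go [ 0.     -0.0003 -0.0034] w 0.0853 F [ 0.4 -0.6  0.8] M [0.04 0.05 0.03] j [ 0.37  0.74  0.09  1.86 -0.11  0.55 -1.4 ] 11.3
```

apply_moves(travel=[[0, 0, -0.01], [0, 0, -0.02], [0, 0, -0.03], [0, 0, -0.03], [0, 0, -0.02], [0, 0, -0.01], [0, 0.0111, 0], [0, 0.02, 0], [0, 0.025, 0], [0, 0.025, 0], [0, 0.02, 0], [0, 0.01, 0], [0, 0, 0], [0, 0, 0], [0, 0, 0], [0, 0, 0], [0, 0, 0], [0, 0, 0], [0, 0, 0], [0, 0, 0]], twist=[0, 0, 0, 0, 0, 0, 0, 0, 0, 0, 0, -8.3, -8.5, -8.5, -8.5, -8.5, -8.5, -8.5, -8.5, -8.5], hand=[0.0854, 0.0854, 0.0854, 0.0854, 0.0854, 0.0854, 0.0854, 0.0854, 0.0854, 0.0854, 0.0854, 0.0854, 0.0854, 0.0854, 0.0854, 0.0854, 0.0854, 0.0854, 0.0854, 0.0854])

```text
clock: 13.3
tcp_pos: [0.4786, -0.2752, 0.1715]
tcp_rot: [-0.0, 0.957, -0.289, -0.002]
force: [-0.5, -0.2, -0.3]
gripper_width: 0.0854
```

```bash
python3 - <<'E'
from h import *
im=ctrl.capture("side")
for p in((.583,-.3146,.06),(.583,-.3146,.078),(.585,-.3146,.078)): print(p,proj("side",p))
A=cv2.resize(im[245:335,295:395],(800,720),interpolation=cv2.INTER_CUBIC)[:600]; cv2.imwrite("pics/p9.png",A)
E
python3 go.py .4804 -.2763 .165
```

```text
(0.583, -0.3146, 0.06) [366.28870394 297.48719087]
(0.583, -0.3146, 0.078) [366.72541888 289.81343253]
(0.585, -0.3146, 0.078) [367.68200082 289.83894124]
[ 0.4785 -0.2754  0.1715] az -33.41 go [ 0.0021 -0.0003  0.0065] w 0.0854 F [-0.7 -0.7 -0.4] M [-0.02 -0.    0.01] j [ 0.64  0.47 -0.26  2.04  0.19  0.66 -0.33] 13.35
```

View pics/p9.png

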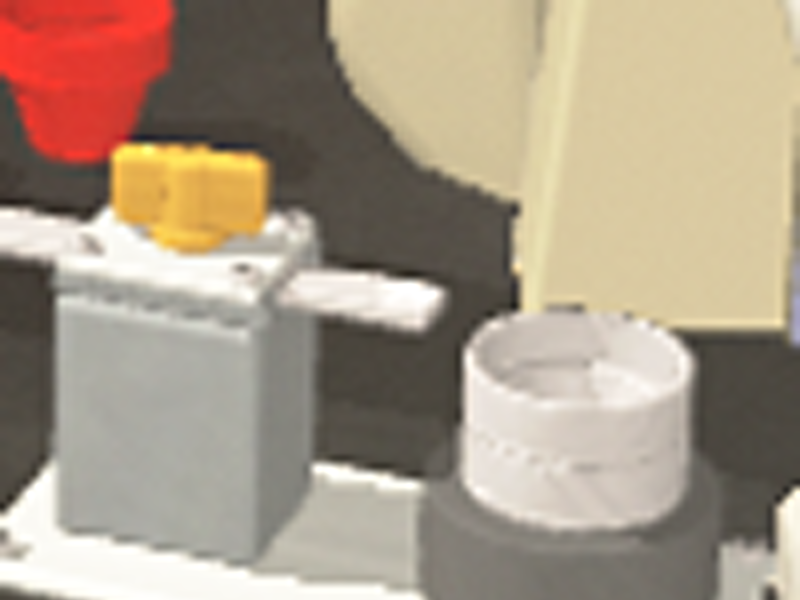

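apply_moves(travel=[[0.0022, -0.0003, 0], [0, 0, 0], [0, 0, 0], [0, 0, 0], [0, 0, 0], [0, 0, 0], [0, 0, 0], [0, 0, 0], [0, 0, 0], [0, 0, 0], [0, 0, 0], [0, 0, 0], [0, 0, 0], [0, 0, 0.015], [0, 0, 0.01], [0, 0, 0], [0, 0, 0]], twist=[-8.42, -8.42, -8.42, -8.42, -8.42, -8.42, -8.42, -8.42, -8.42, -8.42, -8.42, -8.42, -8.42, 0, 0, 0, 0], hand=[0.04, 0.04, 0.04, 0.04, 0.04, 0.04, 0.04, 0.04, 0.04, 0.04, 0.04, 0.04, 0.04, 0.04, 0.04, 0.04, 0.04])

```text
clock: 15.05
tcp_pos: [0.4821, -0.2766, 0.1471]
tcp_rot: [-0.001, 0.791, 0.612, -0.0]
force: [0.4, 0.5, 0.1]
gripper_width: 0.0398
```

```bash
python3 go.py .4806 -.2764 .099
```

```text
[ 0.4821 -0.2766  0.1471] az 75.43 go [-0.0002 -0.0014  0.0481] w 0.0398 F [0.4 0.5 0.1] M [-0.    0.02 -0.  ] j [ 0.97  0.6  -0.74  2.04  0.6   0.74  1.17] 15.05
```

apply_moves(travel=[[0, -0.0014, 0.01], [0, 0, 0.012], [0, 0, 0.012], [0, 0, 0.01], [0, 0, 0.004], [0, 0, 0], [0, 0, 0], [0, 0, 0], [0, 0, 0], [0, 0, 0], [0, 0, 0], [0, 0, 0]], twist=[0, 0, 0, 0, 0, 0, 0, 0, 0, 0, 0, 0], hand=[0.04, 0.04, 0.04, 0.04, 0.04, 0.04, 0, 0, 0, 0, 0, 0], squeeze=60)

```text
clock: 16.25
tcp_pos: [0.4817, -0.2769, 0.1005]
tcp_rot: [0.0, 0.791, 0.612, 0.0]
force: [-0.1, -0.5, 4.5]
gripper_width: 0.0075
```

```bash
python3 go.py .4806 -.2764 .099
```

```text
[ 0.4817 -0.2769  0.1005] az 75.49 go [ 0.0002 -0.0012  0.0015] w 0.0075 F [-0.1 -0.5  4.5] M [-0.01  0.12  0.09] j [ 0.92  0.66 -0.68  2.06  0.69  0.65  1.1 ] 16.25
```

apply_moves(travel=[[0, 0, 0], [0, 0, 0], [0, 0, 0], [0, 0, 0], [0, 0, 0], [0, 0, 0], [0, 0, 0], [0, 0, 0], [0, 0, 0], [0, 0, 0], [0, 0, 0]], twist=[4, 8, 8, 8, 8, 8, 8, 8, 8, 8, 0], hand=[0, 0, 0, 0, 0, 0, 0, 0, 0, 0, 0])

```text
clock: 17.35
tcp_pos: [0.4808, -0.2776, 0.1005]
tcp_rot: [0.001, 1.0, -0.005, -0.001]
force: [-2.2, -2.0, 5.9]
gripper_width: 0.0075
```

```bash
python3 go.py .4806 -.2764 .099; python3 - <<'E'
from h import *
im=ctrl.capture("side")
A=cv2.resize(im[245:335,295:395],(800,720),interpolation=cv2.INTER_CUBIC)[:600]; cv2.imwrite("pics/p10.png",A)
E
```

```text
[ 0.4808 -0.2776  0.1005] az -0.57 go [-0.0002 -0.0012  0.0015] w 0.0075 F [-2.2 -2.   5.9] M [-0.31  0.46 -0.07] j [ 0.68  0.59 -0.32  2.08  0.36  0.53  0.08] 17.35
```

View pics/p10.png

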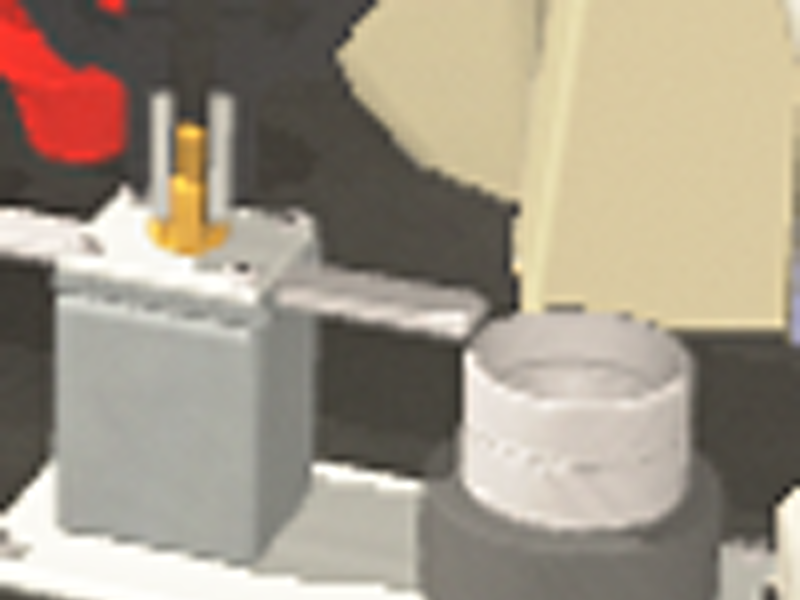

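apply_moves(travel=[[0, 0, 0], [0, 0, 0], [0, 0, 0], [0, 0, 0], [0, 0, 0], [0, 0, 0], [0, 0, 0], [0, 0, 0], [0, 0, 0], [0, 0, 0], [0, 0, 0], [0, 0, 0], [0, 0, 0]], twist=[4, 8, 8, 8, 8, 8, 8, 8, 8, 8, 8, 8, 0], hand=[0, 0, 0, 0, 0, 0, 0, 0, 0, 0, 0, 0, 0])

```text
clock: 18.7
tcp_pos: [0.4797, -0.2766, 0.1005]
tcp_rot: [-0.001, -0.691, 0.723, 0.001]
force: [-4.2, 1.1, 8.4]
gripper_width: 0.0076
```

```bash
python3 go.py .4806 -.2764 .099
```

```text
[ 0.4797 -0.2766  0.1005] az -92.53 go [-0.0003 -0.0009  0.0015] w 0.0076 F [-4.2  1.1  8.4] M [ 0.09  0.78 -0.08] j [ 0.36  0.57  0.12  2.09 -0.13  0.49 -1.04] 18.7
```

apply_moves(travel=[[0, 0, 0], [0, 0, 0], [0, 0, 0], [0, 0, 0], [0, 0, 0]], twist=[4, 4, 4, 2, 0], hand=[0, 0, 0, 0, 0])

```text
clock: 19.2
tcp_pos: [0.4798, -0.2764, 0.1004]
tcp_rot: [-0.001, -0.599, 0.801, 0.001]
force: [-3.5, -0.4, 9.9]
gripper_width: 0.0075
```

```bash
python3 go.py .4806 -.2764 .099
```

```text
[ 0.4798 -0.2764  0.1004] az -106.43 go [-0.0002 -0.0008  0.0014] w 0.0075 F [-3.5 -0.4  9.9] M [ 0.17  0.78 -0.02] j [ 0.31  0.58  0.18  2.09 -0.21  0.49 -1.21] 19.2
```

apply_moves(travel=[[0, 0, 0], [0, 0, 0], [0, 0, 0]], twist=[2, 2, 0], hand=[0, 0, 0])

```text
clock: 19.5
tcp_pos: [0.4798, -0.2763, 0.1004]
tcp_rot: [-0.001, -0.571, 0.821, 0.001]
force: [-3.6, 1.3, 10.4]
gripper_width: 0.0075
```

```bash
python3 go.py .4806 -.2764 .099
```

```text
[ 0.4798 -0.2763  0.1004] az -110.42 go [-0.0002 -0.0008  0.0014] w 0.0075 F [-3.6  1.3 10.4] M [ 0.17  0.77 -0.04] j [ 0.3   0.58  0.2   2.09 -0.23  0.49 -1.26] 19.5
```

apply_moves(travel=[[0, 0, 0], [0, 0, 0], [0, 0, 0]], twist=[2, 2, 0], hand=[0, 0, 0])

```text
clock: 19.8
tcp_pos: [0.4798, -0.2763, 0.1005]
tcp_rot: [-0.001, -0.544, 0.839, 0.001]
force: [-4.6, 0.9, 9.7]
gripper_width: 0.0077
```

```bash
python3 go.py .4806 -.2764 .099; python3 - <<'E'
from h import *
im=ctrl.capture("side");t=ctrl.capture("top")
s=np.array([.4806,-.2764,.084]); n=np.array([.584,-.3146,.084]); x=(n-s)/.11
f=n-.013*x; y=np.array([-x[1],x[0],0])
for e in(-1,1): print(proj("side",f+9e-3*e*y+[0,0,.003]),proj("side",f+9e-3*e*y+[0,0,-.003]))
A=cv2.resize(im[270:310,330:390],(780,520),interpolation=cv2.INTER_CUBIC); cv2.imwrite("pics/p11.png",A)
E
```

```text
[ 0.4798 -0.2763  0.1005] az -114.13 go [-0.0002 -0.0008  0.0015] w 0.0077 F [-4.6  0.9  9.7] M [0.15 0.78 0.75] j [ 0.28  0.58  0.22  2.09 -0.25  0.49 -1.3 ] 19.8
[360.15834185 286.59826608] [360.02402709 289.18731403]
[362.73298987 283.12168426] [362.59557351 285.68263351]
```

View pics/p11.png

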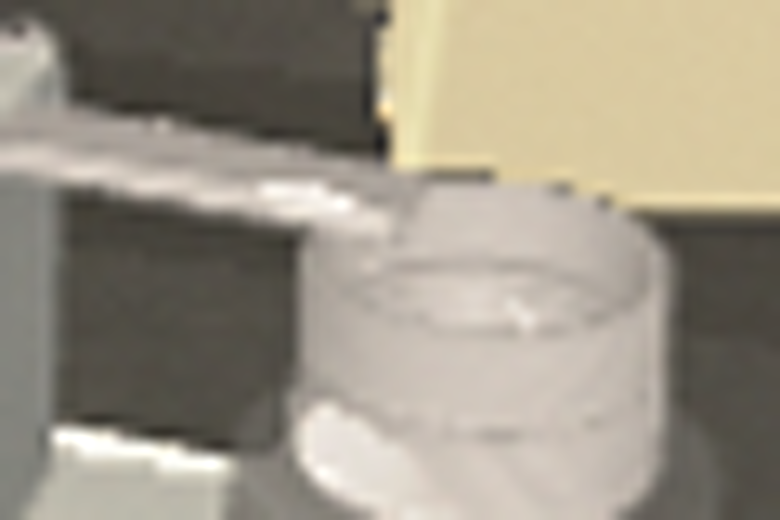

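apply_moves(travel=[[0, 0, 0], [0, 0, 0], [0, 0, 0], [0, 0, 0], [0, 0, 0], [0, 0, 0], [0, 0, 0], [0, 0, 0], [0, 0, 0], [0, 0, 0], [0, 0, 0], [0, 0, 0], [0, 0, 0], [0, 0, 0], [0, 0, 0]], twist=[-2, -2, -8.2, -8.2, -8.2, -8.2, -8.2, -8.2, -8.2, -8.2, -8.2, -8.2, -5, -2.5, 0], hand=[0, 0, 0, 0, 0, 0, 0, 0, 0, 0, 0, 0, 0, 0, 0])

```text
clock: 21.4
tcp_pos: [0.4804, -0.2776, 0.1005]
tcp_rot: [0.0, 0.983, -0.181, -0.001]
force: [-2.1, -1.3, 7.0]
gripper_width: 0.0075
```

```bash
python3 go.py .4806 -.2764 .099; python3 - <<'E'
from h import *
im=ctrl.capture("side")
s=np.array([.4806,-.2764,.084]); n=np.array([.584,-.3146,.084]); x=(n-s)/.11
f=n-(.013+.0126)*x; y=np.array([-x[1],x[0],0])
print(proj("side",f-9e-3*y+[0,0,.003]),proj("side",f+9e-3*y+[0,0,.003]))
A=cv2.resize(im[245:320,295:395],(800,600),interpolation=cv2.INTER_CUBIC); cv2.imwrite("pics/p12.png",A)
E
```

```text
[ 0.4804 -0.2776  0.1005] az -20.86 go [-0.0002 -0.0012  0.0015] w 0.0075 F [-2.1 -1.3  7. ] M [-0.26  0.53  0.05] j [ 0.61  0.58 -0.23  2.08  0.26  0.51 -0.17] 21.4
[354.38010856 285.518882  ] [357.02271319 282.06943371]
```

View pics/p12.png

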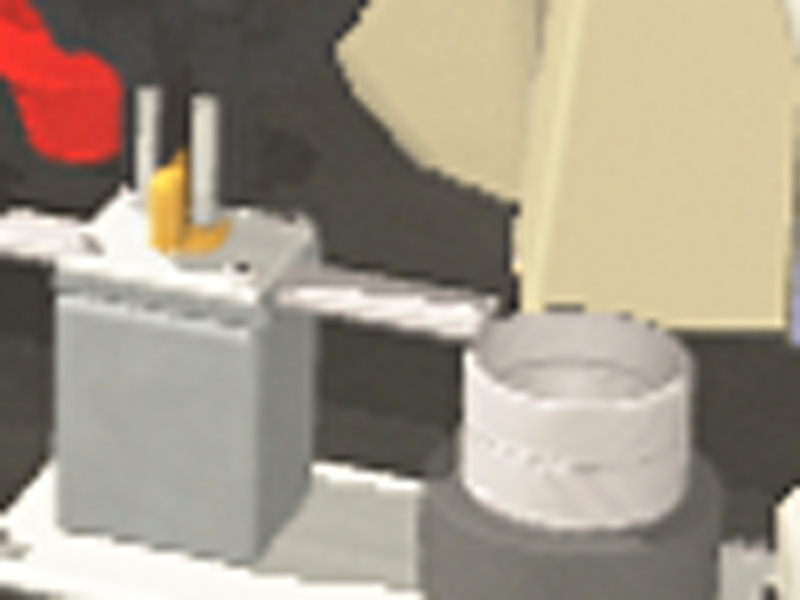

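```bash
python3 -c "
from plant import ctrl
print(ctrl.job_done())"
```

```text
the job is handed in; nothing more can be done
None
```

The job is done and handed in at about 21.5 s: the cup is nested and released, and the thumbscrew was seated, backed off a quarter turn and is still gripped.

- **Cup:** I lowered it until it made contact at the expected fully home height (TCP at 0.0557 m against 0.0556 m predicted). After I let go, the picture showed an even joint line with only the 18 mm band above the lower rim.
- **Seating the screw:** I turned it clockwise in one grip. The moment about the screw axis then jumped from about 0 to 0.75 N m at the stop. The keeper tip in the side view was within 0.3 px of its predicted seated position.
- **Backing off:** The final jaw direction is −20.9°. I took the stop to be at about −110.8°, which makes the back-off close to 90°. The keeper tip again matched its prediction, at 354.4 px in column.
- **Final state:** The wing is held at 60 N.

**Uncertainties:**
- I only know the stop angle to about 1–2°, because I over-commanded the turn by about 3.5° to be sure of reaching it.
- The gripper opening read about 1.5–3 mm below the true widths, both on the cup and on the wing. I treated this as a steady bias.
- I viewed 12 pictures against the budget of 10.

No other check failed, and I did not touch the bystanders or look-alikes.

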